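# Flip a drawer front on the finishing rest and lock its keeper

### The job

Flip the small drawer front over on its sloped finishing rest, so that the bare wood side faces outwards instead of the blue painted side, with its lower edge fully down on the ledge behind the lip, between the two yellow blocks, and its back flat against the rest. Then turn the red wing knob clockwise until it clicks past its detent and its bar lies across the drawer front, and let go. Do not drop the drawer front, and leave the glue bottle, the sanding block and the tape measure where they are.

Things in the scene. Friction and masses are not known exactly. Their poses are not given: they have to be found in the camera images.
- rest: plywood finishing rest with grey top fixed to the bench, base 190 x 330 x 18 mm; origin at the base's centre on the bench, z up. It carries the sloped cradle and, at x = +28, y = +115 mm, a 30 mm thick post (99 mm high) with the red wing knob; at y = +161 mm a bracket 113 mm high holds the detent pin. The slope falls along the rest's +x (away from the robot).
- cradle: sloped part of the rest: back board 55 deg from level, ledge at its low end. Origin: middle of the corner of back board and ledge, 45 mm above the bench, 50 mm along the rest's +x. +x straight down the slope, +y the rest's +y, +z out of the board (up, away from the robot). Board: x -85 to 0 mm, 144 mm wide, face at z = 0, 12 mm thick. Ledge face at x = 0, z 0 to 19 mm, then the lip.
- seat (a point): where the middle of a seated drawer front lies: cradle x = -72.5, y = 0, z = 6 mm; axes as the cradle's. The panel's upper 60 mm then stands clear above the back board on both sides, so it can be pinched there across its thickness by a tool pointing down the slope (35 deg from vertical).
- lip (a point): middle of the lip's upper edge: the lip is 6 mm thick (cradle z = 19 to 25 mm), 160 mm long, and stands 8 mm up the slope from the ledge. At both ends of the ledge a yellow block, inner faces at cradle y = -66 and +66 mm, reaches 25 mm up the slope and out to z = 25 mm.
- front: the drawer front, a rigid panel 145 x 120 x 12 mm, about 0.14 kg. Origin at its middle; x along its 145 mm length, y along its 120 mm width, +z out of its blue painted face. At the start it stands seated in the cradle, blue face outwards, its axes parallel to the cradle's, within 3 mm sideways.
- bare_face (a point): centre of the drawer front's bare wood face (6 mm from its middle)
- painted_face (a point): centre of the drawer front's blue painted face (6 mm from its middle)
- keeper (a joint): wing knob angle, grows clockwise from above. 0: bar points roughly along the rest's +x, clear of the panel; 1.4 rad: end stop, locked, bar along the rest's -y about 2 mm before a seated panel. Starts at 0 to 0.3. A sprung detent pin resists from about 0.8 rad on with up to 0.12 N m; past about 1.2 rad it snaps to the end stop by itself, short of that it springs back. Friction 0.02 N m.
- keeper_grip (a point): middle of the red wing on the knob, on its upright axis, about 136 mm above the bench; the wing is 44 mm long, 12 mm thick and 34 mm high (17 mm above and below this point). +x points along the wing and along the bar, z up. The red hub right under the wing is 28 mm in diameter: keep the fingertips above it.
- keeper_tip (a point): free end of the keeper bar: steel, 10 mm diameter, reaching 105 mm from the knob's axis, 27 mm below keeper_grip
- glue: yellow glue bottle with orange cap, 54 mm diameter, 150 mm high, bystander; origin at the centre of its underside
- sander: cork sanding block with red top, 100 x 60 x 27 mm, bystander; origin at the centre of its underside
- tape: yellow and black tape measure, 66 x 34 x 62 mm, bystander; origin at the centre of its underside
Mind the look-alikes: they are no part of the job. What is shaped like the front but pink or turquoise is not meant.

How it is judged:
On the way:
1. the drawer front is seated in the cradle bare side out and let go, the keeper still open (x of front in the frame of cradle between -0.0805 and -0.0645 m and y of front in the frame of cradle between -0.009 and 0.009 m and z of front in the frame of cradle between 0.002 and 0.01 m and z of bare_face in the frame of cradle above 0.008 m and z of painted_face in the frame of cradle below 0.004 m and angle between the z axis of front and the z axis of cradle, either way round below 0.1 rad and angle between the x axis of front and the x axis of cradle, either way round below 0.1 rad and linear speed of front below 0.02 m/s and contact force between the fingers and front below 0.1 N and value of joint keeper below 0.6 rad), for 0.2 s.
At the end, for the whole second after the job is handed in: The drawer front stands in the cradle with its bare face outwards: middle within 8 mm along the slope, 9 mm sideways and 4 mm off the board of its seated place, flat on the back board within 0.1 rad and straight within 0.1 rad, at rest; the keeper is past its detent at 1.25 rad or more (x of front in the frame of cradle between -0.0805 and -0.0645 m and y of front in the frame of cradle between -0.009 and 0.009 m and z of front in the frame of cradle between 0.002 and 0.01 m and z of bare_face in the frame of cradle above 0.008 m and z of painted_face in the frame of cradle below 0.004 m and angle between the z axis of front and the z axis of cradle, either way round below 0.1 rad and angle between the x axis of front and the x axis of cradle, either way round below 0.1 rad and linear speed of front below 0.02 m/s and value of joint keeper above 1.25 rad); the robot touches nothing.
It fails at once if the drawer front is dropped or thrown (faster than 0.5 m/s while not held) (contact force between the fingers and front below 0.1 N and linear speed of front above 0.5 m/s).
It fails at once if the glue bottle is moved more than 25 mm (distance of glue from where it was at the start of the episode above 0.025 m).
It fails at once if the sanding block is moved more than 25 mm (distance of sander from where it was at the start of the episode above 0.025 m).
It fails at once if the tape measure is moved more than 25 mm (distance of tape from where it was at the start of the episode above 0.025 m).
It also fails if it takes over 58 s, if anything falls off the work surface, if the arm or the gripper's body presses on something with over 40 N, if the wrist force passes 120 N, or if a joint passes its speed limit or range.

### The arm

A 7-joint arm with a two-finger parallel gripper is mounted at the origin on the work surface. World frame = base frame: x ahead of the robot, y to its left, z up, the work surface at z = 0. Lengths are in m, angles in rad, forces in N, time in s.
With the tool pointing down it reaches from about 0.425 to 0.925 m from the base axis. Payload 6.8 kg.
Tool frame: the origin (TCP) lies between the finger pads, 19 mm behind the fingertips; this is the grasp point; z points along the fingers, y is the line along which they close (so a half turn about z gives the same grasp; the last joint's range is limited). The gripper opens to 85 mm and grips with 20 to 120 N. Pads are 22 mm wide; open, the fingers measure 114 mm over their backs; the gripper's body (76 mm by 85 mm) begins 54 mm behind the grasp point. The pads swing forward as they close: fully open they stand 13 mm farther back than shut.
Start: joints at [1.239, 0.477, 0.022, 1.555, -0.011, 1.109, -0.083], TCP at [0.15, -0.658, 0.25] pointing down, gripper open.
Joint ranges: [-2.96, 2.96], [-0.34, 2.1], [-1.41, 1.46], [0.24, 2.44], [-1.37, 4.51], [0.17, 1.92], [-2.96, 2.96]. Speed limits (rad/s): [2.39, 2.39, 3.14, 3.14, 3.14, 3.14, 3.14].

### API

Orientations are given as a rotation vector (axis times angle).
In Python, from bench import telemetry, grab_frame, calibration, order, silhouettes gives the robot as it stands.
- The arm moves only by the tool apply_moves, never from a script. Its argument "moves" is a list of rows, each a list of 7 numbers: the turn, a rotation vector about the tool's x, y, z scaled (see below), then the shift along the tool's x, y, z scaled (see below), then the opening, from -1 (shut) to 1 (fully open). A call has exactly 8 rows; each row shifts and turns the commanded pose from where the row before left it, along the tool's axes as they then stand; what a row does not reach is not made up. The controller multiplies each number of a shift by 1000 mm and each number of a turn by 6 degrees. A row lasts 1/12 s, in which the tool goes at most 41.7 mm and 7.16 degrees, less where a joint would pass 70% of its speed; a pose out of reach is approached as far as the arm can. A call with a number of a shift or a turn outside -1 to 1 is refused whole. A call with a gripper value outside its range is refused whole. The fingers move at their own pace and stop on an object; "grip_force" is the grip in N (left out, the last holds). Time passes only in rows, so rows that do not move let the fingers close, or fill a call up. It gives the time, the measured TCP pose, the force, the opening and the grip force at its end, in the units of the state.
- telemetry.get_obs(): the state, without advancing time (a new reading comes with each control period).
- grab_frame(name): name is "scene" or "top"; returns the picture (384x512x3 uint8, blue, green, red); there is no depth.
- calibration(name): a dict with "fx", "fy", "cx", "cy" (pixels), "world_from_camera" (4x4, takes a point from camera to world coordinates). Camera axes: x right, y down, z forward; pixel columns grow to the right and rows downward; lengths in m; the calibration is good to about 2 mm. A picture is of the moment at which its call begins. calibration takes no time and is no camera call.
- order.hand_in(): hands the job in; it is judged then, once.
Trained networks look in the newest picture that a camera, given by its name, has taken for a name from the list of things; names that differ only in an ending like _2 or _b are one class to them, and where a whole thing is asked for, a point or a joint stands for the part that bears it (a point fixed in the world has none). Each returns a list of dicts, best first, with "p" (0 to 1); they miss things now and then, are a little off and sometimes report something else, mostly with a low value. They report only what shows in the picture. A call takes as long as a camera call. They do not tell look-alikes from the thing itself.
- silhouettes(thing, camera): "mask" (384x512 bool, what is visible of it) and "extent" ([centre column, centre row, width, height] in pixels, round what is visible of it).
The state is a dict: "clock": time; "joints": joint angles; "qvel": joint speeds; "tau": joint torques, N m; "tcp_pos": TCP position; "orientation": TCP orientation; "contact_force": force on the tool from outside, world axes, zero at the start; "moment": the same for the moment, N m; "grip_width": finger opening in m; "gripper_force": force on a finger pad.
Only numpy, scipy, OpenCV 4.12 (cv2) and the standard library are available. Lean on these libraries where they do the work, as an engineer would, in place of code of your own. Each camera call takes 0.05 s, during which the arm holds its last target. There are 200 camera calls.

## Working session

There is one attempt and no reset: what is moved stays moved. The work goes in short steps, Python scripts to look and compute and a tool call to move; the robot and the scene stay as the last step left them, time stands still between calls to the robot, and variables do not carry over. Pictures are saved under pics/ and viewed, at most 10 in all, crops included, and the job is handed in when it is done.

Besides the shell and the picture viewer there is one more tool, called by a JSON object that holds its "op" and its "data", one argument or row to a line. apply_moves: Moves the arm, as the interface text tells. Its arguments: {"type":"object","properties":{"moves":{"type":"array"},"grip_force":{"type":"number"}},"required":["moves"]}

```bash
ls; mkdir -p pics
cat > look.py <<'E'
import numpy as np, cv2
from bench import telemetry, grab_frame, calibration, order, silhouettes
E
python3 - <<'E'
from look import *
o=telemetry.get_obs(); print({k:np.round(v,3).tolist() for k,v in o.items()})
for c in ("scene","top"):
    im=grab_frame(c); cv2.imwrite(f"pics/{c}0.png",im)
    k=calibration(c); print(c,k["fx"],k["fy"],k["cx"],k["cy"]); print(np.round(k["world_from_camera"],4).tolist())
    for t in ("rest","front","keeper","glue","sander","tape"):
        print(c,t,[(round(d["p"],2),np.round(d["extent"]).tolist()) for d in silhouettes(t,c)][:4])
E
```

```text
pics
{'clock': 0.0, 'joints': [1.239, 0.478, 0.022, 1.556, -0.011, 1.109, -0.083], 'qvel': [-0.001, -0.001, 0.001, 0.001, -0.0, 0.001, 0.001], 'tau': [0.001, -59.646, 1.609, -28.119, 0.013, 0.009, 0.0], 'tcp_pos': [0.15, -0.658, 0.249], 'orientation': [-3.12, -0.351, 0.001], 'contact_force': [0.671, -0.182, -0.112], 'moment': [-0.012, -0.041, 0.039], 'gripper_force': 0.0, 'grip_width': 0.085}
scene 457.45807447522515 457.45807447522515 248.12499834409363 187.7448993869195
[[0.3877, 0.7185, -0.5774, 1.3484], [0.9217, -0.2975, 0.2487, -0.3404], [0.0069, -0.6286, -0.7777, 1.052], [0.0, 0.0, 0.0, 1.0]]
scene rest [(0.62, [212.0, 192.0, 119.0, 68.0]), (0.34, [206.0, 172.0, 44.0, 52.0])]
scene front [(0.92, [293.0, 140.0, 56.0, 45.0]), (0.84, [100.0, 268.0, 79.0, 61.0]), (0.82, [207.0, 173.0, 51.0, 53.0]), (0.64, [230.0, 278.0, 70.0, 69.0])]
scene keeper [(0.56, [250.0, 180.0, 11.0, 46.0])]
scene glue [(0.63, [125.0, 186.0, 29.0, 44.0])]
scene sander [(0.72, [309.0, 202.0, 20.0, 37.0])]
scene tape [(0.83, [167.0, 242.0, 14.0, 38.0]), (0.23, [207.0, 172.0, 50.0, 54.0])]
top 385.61971308062647 385.61971308062647 259.5483381190316 184.88241093492147
[[0.0023, -0.9812, 0.1931, 0.4047], [-1.0, -0.0017, 0.0033, -0.0374], [-0.0029, -0.1931, -0.9812, 1.2032], [0.0, 0.0, 0.0, 1.0]]
top rest [(0.57, [287.0, 210.0, 119.0, 98.0]), (0.56, [295.0, 199.0, 56.0, 32.0])]
top front [(0.9, [300.0, 129.0, 44.0, 48.0]), (0.73, [395.0, 179.0, 57.0, 58.0]), (0.67, [292.0, 208.0, 43.0, 35.0]), (0.66, [185.0, 250.0, 48.0, 55.0])]
top keeper [(0.73, [262.0, 179.0, 23.0, 39.0])]
top glue [(0.76, [367.0, 233.0, 28.0, 20.0]), (0.37, [208.0, 163.0, 38.0, 33.0])]
top sander [(0.76, [207.0, 165.0, 28.0, 37.0])]
top tape [(0.64, [341.0, 177.0, 19.0, 19.0])]
```

Run:
```python
from look import *
a=cv2.imread("pics/scene0.png");b=cv2.imread("pics/top0.png")
a2=cv2.resize(a[80:320,60:380],None,fx=2.5,fy=2.5,interpolation=cv2.INTER_CUBIC);cv2.imwrite("pics/s_c.png",a2)
b2=cv2.resize(b[100:280,170:410],None,fx=3.3,fy=3.3,interpolation=cv2.INTER_CUBIC);cv2.imwrite("pics/t_c.png",b2)
```

```text
(no output)
```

View pics/s_c.png

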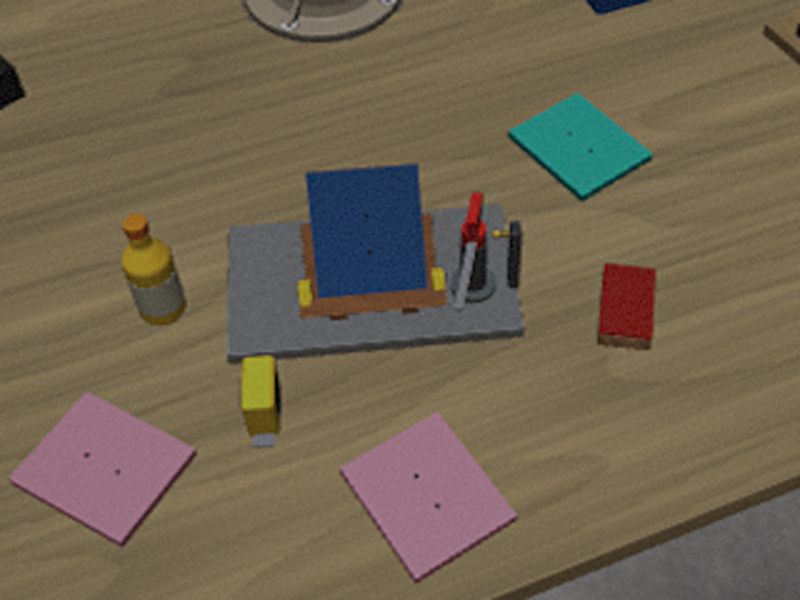

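View pics/t_c.png

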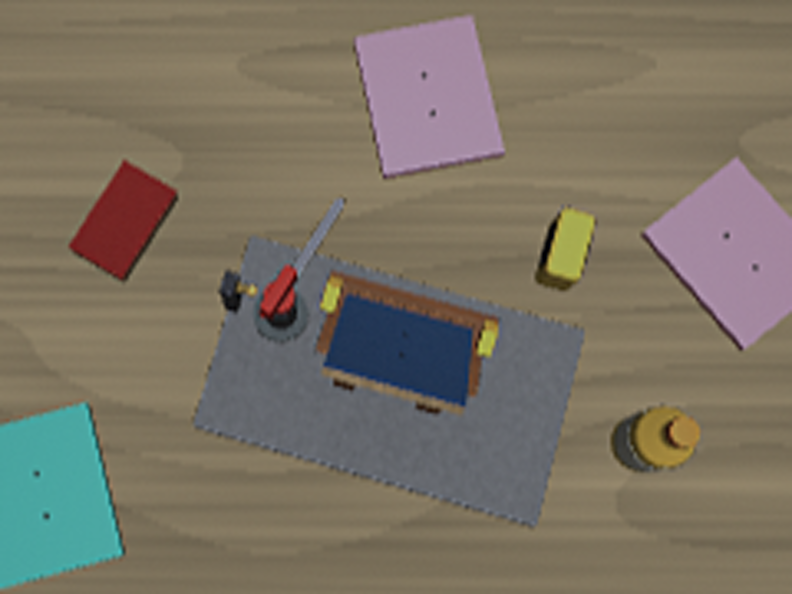

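The scene and top views show the blue panel seated in the rest, with the top-view panel corners at crop (345,292), (477,330), (465,405) and (325,367). The keeper wing is at top crop (279,292), with its bar tip at (342,200). Next I fit the rest pose from both views.

```bash
cat > fit.py <<'E'
from look import *
from scipy.optimize import least_squares
from scipy.spatial.transform import Rotation as R
K={c:calibration(c) for c in("scene","top")}
def proj(c,P):
    k=K[c];T=np.linalg.inv(k["world_from_camera"]);p=np.atleast_2d(P)@T[:3,:3].T+T[:3,3]
    return np.c_[k["fx"]*p[:,0]/p[:,2]+k["cx"],k["fy"]*p[:,1]/p[:,2]+k["cy"]]
def tri(us,ut):
    return least_squares(lambda X:np.r_[proj("scene",X)[0]-us,proj("top",X)[0]-ut],[.6,0,.1])
def S(l):return np.array(l,float)/2.5+[60,80]-.3
def Tp(l):return np.array(l,float)/3.3+[170,100]-.35
def quad(m):
    c=max(cv2.findContours(m.astype(np.uint8),0,1)[0],key=cv2.contourArea)
    h=cv2.convexHull(c)
    for e in np.arange(1,12,.5):
        q=cv2.approxPolyDP(h,e,True)
        if len(q)==4:return q[:,0].astype(float)
# cradle in rest: x down slope, z out
a=np.radians(55)
Rc=np.array([[np.cos(a),0,np.sin(a)],[0,1,0],[-np.sin(a),0,np.cos(a)]])
oc=np.array([.05,0,.045])
E
python3 - <<'E'
from fit import *
im={"scene":cv2.imread("pics/scene0.png"),"top":cv2.imread("pics/top0.png")}
base=np.array([[.095,.165,0],[.095,-.165,0],[-.095,-.165,0],[-.095,.165,0]])
obs={"scene":S([[522,330],[230,353],[230,228],[500,206]]),"top":Tp([[250,237],[583,328],[536,524],[195,425]])}
def f(p,w=None):
    B=base@R.from_euler("z",p[3]).as_matrix().T+p[:3]
    return np.r_[tuple((proj(c,B)-obs[c]).ravel() for c in obs)]
r=least_squares(f,[.6,-.1,.018,-.27],loss="soft_l1");p=r.x
print("rest",np.round(p,4),"res",np.round(f(p),1))
Rr=R.from_euler("z",p[3]).as_matrix(); o=np.r_[p[:2],0]
pan=np.array([[0,.06,.012],[0,-.06,.012],[-.145,-.06,.012],[-.145,.06,.012]])
for c in im:
    hsv=cv2.cvtColor(im[c],cv2.COLOR_BGR2HSV)
    m=cv2.inRange(hsv,(100,90,30),(125,255,255))
    n,l,s,_=cv2.connectedComponentsWithStats(m)
    pr=proj(c,(pan@Rc.T+oc)@Rr.T+o); ce=pr.mean(0).astype(int)
    q=quad(l==l[ce[1],ce[0]])
    print(c,"pred",np.round(pr,1).tolist(),"blue",q.tolist())
for n,us,ut in (("wing top near/far",[475,195],[270,312]),("bartip",[460,307],[342,200])):
    r=tri(S([us])[0],Tp([ut])[0]);print(n,np.round(r.x,4),np.round(r.fun,1),"rest frame",np.round(Rr.T@(r.x-o),4))
kg=np.array([.028,.115,.136]);print("kg pred",Rr@kg+o)
for th in(0,.15,.3,.45):
    tip=kg+[.105*np.cos(th),-.105*np.sin(th),-.027]
    print(th,[np.round(proj(c,Rr@tip+o)[0],1).tolist() for c in im])
print("tip obs",S([[460,307]]),Tp([[342,200]]))
E
```

```text
rest [ 0.5465 -0.1203  0.0175 -0.2775] res [ 1.2  0.2 -1.5  2.3 -0.7  0.1  0.6 -0.4 -0.3 -0.6  0.6  0.3  0.1  0.7
 -1.2  0.5]
scene pred [[230.7, 197.9], [187.1, 201.8], [181.6, 149.9], [226.7, 146.2]] blue [[226.0, 146.0], [230.0, 194.0], [187.0, 198.0], [182.0, 150.0]]
top pred [[274.5, 188.4], [312.8, 199.2], [310.9, 221.7], [267.8, 209.5]] blue [[274.0, 191.0], [312.0, 200.0], [310.0, 222.0], [268.0, 210.0]]
wing top near/far [ 0.5859 -0.0101  0.1516] [-0.6  0.1 -0.6 -0.2] rest frame [0.0077 0.1169 0.1516]
bartip [ 0.6927 -0.0717  0.1149] [-0.6  0.1 -0.7 -0.2] rest frame [0.1273 0.0868 0.1149]
kg pred [ 0.60493201 -0.01741405  0.136     ]
0 [[254.2, 204.7], [263.8, 156.2]]
0.15 [[248.1, 204.9], [268.9, 158.0]]
0.3 [[242.0, 204.4], [273.6, 160.5]]
0.45 [[236.1, 203.1], [277.9, 163.7]]
tip obs [[243.7 202.5]] [[273.28636364 160.25606061]]
```

```bash
cat >> fit.py <<'E'
PR=np.array([.5465,-.1203,-.2775])
Rr=R.from_euler("z",PR[2]).as_matrix();orr=np.r_[PR[:2],0]
def cr(p):return Rr@(Rc@np.array(p)+oc)+orr      # cradle point -> world
Rcw=Rr@Rc
Rtool=Rcw[:,[1,2,0]]   # tool x=cy,y=cz,z=cx
def st():
    o=telemetry.get_obs();return o,np.array(o["tcp_pos"]),R.from_rotvec(o["orientation"])
def go(p,Rt):
    """tool-frame shift (m) and turn (units of 6deg) from now to target"""
    o,q,r=st();d=r.inv()*R.from_matrix(Rt)
    print("clock",round(o["clock"],2),"q",np.round(o["joints"],2),"tcp",np.round(q,4),"F",np.round(o["contact_force"],1),"w",round(o["grip_width"],4))
    print("shift",np.round(r.inv().apply(p-q),4),"turn units",np.round(np.degrees(d.as_rotvec())/6,3),"shift after turn",np.round(Rt.T@(p-q),4))
    print("in cradle: pos",np.round(Rcw.T@(q-cr([0,0,0])),4),"rot err deg",np.round(np.degrees((R.from_matrix(Rt)*r.inv()).as_rotvec()),2))
def logj():
    import json;o=telemetry.get_obs();open("log.jsonl","a").write(json.dumps([list(map(float,o[k])) for k in("joints","tcp_pos","orientation")])+"\n")
E
python3 - <<'E'
from fit import *
print(cr([-.26,0,.006]),cr([-.12,0,.006]));go(cr([-.26,0,.006]),Rtool);logj()
E
```

```text
[ 0.45588939 -0.09448961  0.26142099] [ 0.53311805 -0.11648816  0.1467397 ]
clock 0.7 q [ 1.24  0.48  0.02  1.56 -0.01  1.11 -0.08] tcp [ 0.1499 -0.6582  0.25  ] F [-0.5  0.6 -0.1] w 0.0854
shift [ 0.4235 -0.4817 -0.0114] turn units [-5.259  3.115 -9.881] shift after turn [0.626  0.1211 0.0709]
in cradle: pos [-0.3309 -0.626  -0.1151] rot err deg [-26.62 -25.23  59.28]
```

{"op": "apply_moves", "data": {
  "moves": [
    [0, 0, 0, 0.0265, -0.03, -0.001, 1],
    [0, 0, 0, 0.0265, -0.03, -0.001, 1],
    [0, 0, 0, 0.0265, -0.03, -0.001, 1],
    [0, 0, 0, 0.0265, -0.03, -0.001, 1],
    [0, 0, 0, 0.0265, -0.03, -0.001, 1],
    [0, 0, 0, 0.0265, -0.03, -0.001, 1],
    [0, 0, 0, 0.0265, -0.03, -0.001, 1],
    [0, 0, 0, 0.0265, -0.03, -0.001, 1]
  ]
}}

```text
clock: 1.37
tcp_pos: [0.3038, -0.3754, 0.2583]
orientation: [3.121, 0.35, 0.001]
contact_force: [0.1, -0.5, -0.0]
grip_width: 0.0855
gripper_force: 0.0
```

```bash
python3 -c "
from fit import *
go(cr([-.26,0,.006]),Rtool);logj()"
```

```text
clock 1.37 q [ 0.88  0.16 -0.13  1.99  0.02  1.   -0.61] tcp [ 0.3038 -0.3754  0.2583] F [ 0.1 -0.5 -0. ] w 0.0855
shift [ 0.2106 -0.2402 -0.0032] turn units [-5.252  3.118 -9.882] shift after turn [0.3118 0.0585 0.0372]
in cradle: pos [-0.2972 -0.3118 -0.0525] rot err deg [-26.6  -25.19  59.3 ]
```

{"op": "apply_moves", "data": {
  "moves": [
    [0, 0, 0, 0.0265, -0.03, -0.001, 1],
    [0, 0, 0, 0.0265, -0.03, -0.001, 1],
    [0, 0, 0, 0.0265, -0.03, -0.001, 1],
    [0, 0, 0, 0.0265, -0.03, -0.001, 1],
    [0, 0, 0, 0.0265, -0.03, -0.001, 1],
    [0, 0, 0, 0.0265, -0.03, -0.001, 1],
    [0, 0, 0, 0.0265, -0.03, -0.001, 1],
    [0, 0, 0, 0.0265, -0.03, -0.001, 1]
  ]
}}

```text
clock: 2.03
tcp_pos: [0.4573, -0.0943, 0.2665]
orientation: [3.121, 0.35, 0.002]
contact_force: [1.1, -1.1, -0.4]
grip_width: 0.0852
gripper_force: 0.0
```

```bash
python3 -c "
from fit import *
go(cr([-.26,0,.006]),Rtool);logj()"
```

```text
clock 2.03 q [ 0.45  0.14 -0.41  1.99  0.07  1.02 -1.34] tcp [ 0.4573 -0.0943  0.2665] F [ 1.1 -1.1 -0.4] w 0.0852
shift [-0.0015 -0.0001  0.0051] turn units [-5.249  3.112 -9.885] shift after turn [-0.0006 -0.004   0.0034]
in cradle: pos [-0.2634  0.0006  0.01  ] rot err deg [-26.63 -25.16  59.29]
```

{"op": "apply_moves", "data": {
  "moves": [
    [-0.3281, 0.1945, -0.6178, 0, 0, 0, 1],
    [-0.3281, 0.1945, -0.6178, 0, 0, 0, 1],
    [-0.3281, 0.1945, -0.6178, 0, 0, 0, 1],
    [-0.3281, 0.1945, -0.6178, 0, 0, 0, 1],
    [-0.3281, 0.1945, -0.6178, 0, 0, 0, 1],
    [-0.3281, 0.1945, -0.6178, 0, 0, 0, 1],
    [-0.3281, 0.1945, -0.6178, 0, 0, 0, 1],
    [-0.3281, 0.1945, -0.6178, 0, 0, 0, 1]
  ]
}}

```text
clock: 2.7
tcp_pos: [0.4568, -0.0959, 0.2664]
orientation: [2.675, 1.052, 0.278]
contact_force: [0.2, -0.5, 0.1]
grip_width: 0.0856
gripper_force: 0.0
```

```bash
python3 -c "
from fit import *
go(cr([-.26,0,.006]),Rtool);logj()"
```

```text
clock 2.7 q [ 0.43 -0.   -0.46  2.18  0.26  0.71 -1.04] tcp [ 0.4568 -0.0959  0.2664] F [ 0.2 -0.5  0.1] w 0.0856
shift [-0.0002 -0.0031  0.0042] turn units [-2.613  1.545 -4.907] shift after turn [ 0.0011 -0.0039  0.0033]
in cradle: pos [-0.2633 -0.0011  0.0099] rot err deg [-13.23 -12.53  29.43]
```

{"op": "apply_moves", "data": {
  "moves": [
    [-0.3281, 0.1945, -0.6178, 0, 0, 0, 1],
    [-0.3281, 0.1945, -0.6178, 0, 0, 0, 1],
    [-0.3281, 0.1945, -0.6178, 0, 0, 0, 1],
    [-0.3281, 0.1945, -0.6178, 0, 0, 0, 1],
    [-0.3281, 0.1945, -0.6178, 0, 0, 0, 1],
    [-0.3281, 0.1945, -0.6178, 0, 0, 0, 1],
    [-0.3281, 0.1945, -0.6178, 0, 0, 0, 1],
    [-0.3281, 0.1945, -0.6178, 0, 0, 0, 1]
  ]
}}

```text
clock: 3.37
tcp_pos: [0.4567, -0.0959, 0.2664]
orientation: [2.079, 1.576, 0.497]
contact_force: [0.6, -0.5, -0.1]
grip_width: 0.0853
gripper_force: 0.0
```

```bash
python3 -c "
from fit import *
go(cr([-.26,0,.006]),Rtool);logj()
for c in('scene','top'):
    im=grab_frame(c);cv2.imwrite(f'pics/{c}1.png',im)
a=cv2.imread('pics/scene1.png')[90:260,130:370];b=cv2.imread('pics/top1.png')[130:300,180:420]
cv2.imwrite('pics/m1.png',cv2.resize(np.hstack([a,b]),(800,283),interpolation=2))"
```

```text
clock 3.37 q [ 0.42 -0.12 -0.43  2.39  0.41  0.29 -0.65] tcp [ 0.4567 -0.0959  0.2664] F [ 0.6 -0.5 -0.1] w 0.0853
shift [ 0.0012 -0.0038  0.0034] turn units [ 0.014 -0.011  0.035] shift after turn [ 0.0011 -0.0038  0.0034]
in cradle: pos [-0.2634 -0.0011  0.0098] rot err deg [ 0.09  0.06 -0.21]
```

View pics/m1.png

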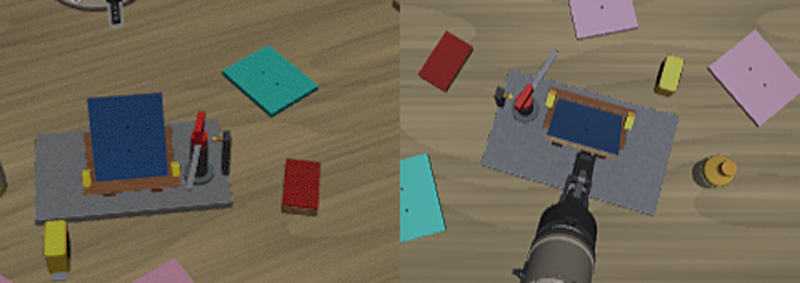

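Scene: panel still seated. Top: gripper right behind panel's upper edge, in line (crop 580,175). Descend and grip.

{"op": "apply_moves", "data": {
  "moves": [
    [0, 0, 0, 0.0002, -0.0005, 0.018, 1],
    [0, 0, 0, 0.0002, -0.0005, 0.018, 1],
    [0, 0, 0, 0.0002, -0.0005, 0.018, 1],
    [0, 0, 0, 0.0002, -0.0005, 0.018, 1],
    [0, 0, 0, 0.0002, -0.0005, 0.018, 1],
    [0, 0, 0, 0, -0.0005, 0.018, 1],
    [0, 0, 0, 0, -0.0005, 0.018, 1],
    [0, 0, 0, 0, -0.0003, 0.0174, 1]
  ]
}}

```text
clock: 4.13
tcp_pos: [0.5295, -0.1165, 0.1545]
orientation: [2.084, 1.568, 0.495]
contact_force: [-0.1, -0.5, 0.4]
grip_width: 0.0855
gripper_force: 0.0
```

```bash
python3 -c "
from fit import *
go(cr([-.12,0,.006]),Rtool);logj()
for c in('scene','top'):
    im=grab_frame(c);cv2.imwrite(f'pics/{c}2.png',im)
a=cv2.imread('pics/scene2.png')[110:230,150:270];b=cv2.imread('pics/top2.png')[160:280,230:350]
cv2.imwrite('pics/m2.png',cv2.resize(np.hstack([a,b]),(800,400),interpolation=2))"
```

```text
clock 4.13 q [ 0.45  0.26 -0.48  2.36  1.77  0.27 -1.96] tcp [ 0.5295 -0.1165  0.1545] F [-0.1 -0.5  0.4] w 0.0855
shift [ 0.001  -0.0016  0.0083] turn units [ 0.011  0.023 -0.024] shift after turn [ 0.001  -0.0016  0.0084]
in cradle: pos [-0.1284 -0.001   0.0076] rot err deg [0.04 0.06 0.2 ]
```

View pics/m2.png

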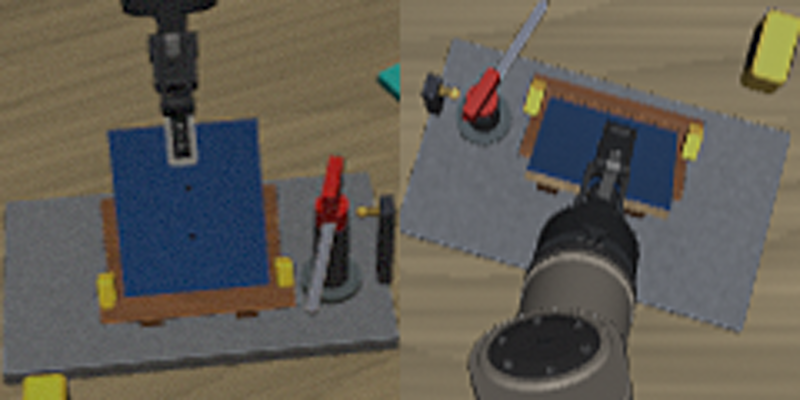

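Scene shows a finger in front of the panel's top centre and the panel still straddled. Advance the last few mm and close.

{"op": "apply_moves", "data": {
  "moves": [
    [0, 0, 0, 0.0005, -0.0008, 0.004, 1],
    [0, 0, 0, 0.0005, -0.0008, 0.004, 1],
    [0, 0, 0, 0, 0, 0, -1],
    [0, 0, 0, 0, 0, 0, -1],
    [0, 0, 0, 0, 0, 0, -1],
    [0, 0, 0, 0, 0, 0, -1],
    [0, 0, 0, 0, 0, 0, -1],
    [0, 0, 0, 0, 0, 0, -1]
  ],
  "grip_force": 50
}}

```text
clock: 4.9
tcp_pos: [0.5312, -0.1163, 0.1474]
orientation: [2.084, 1.572, 0.493]
contact_force: [0.0, 0.3, 5.1]
grip_width: 0.0124
gripper_force: 3.9
```

```bash
python3 -c "
from fit import *
go(cr([-.12,0,.006]),Rtool);logj();print(telemetry.get_obs()['gripper_force'])"
```

```text
clock 4.9 q [ 0.46  0.28 -0.49  2.36  1.82  0.29 -2.  ] tcp [ 0.5312 -0.1163  0.1474] F [0.  0.3 5.1] w 0.0124
shift [0.0003 0.0012 0.0016] turn units [-0.006  0.021  0.   ] shift after turn [0.0003 0.0012 0.0016]
in cradle: pos [-0.1216 -0.0003  0.0048] rot err deg [ 0.09 -0.07  0.07]
3.870316296815872
```

{"op": "apply_moves", "data": {
  "moves": [
    [0, 0, 0, 0, 0, 0, -1],
    [0, 0, 0, 0, 0, -0.002, -1],
    [0, 0, 0, 0, 0, -0.006, -1],
    [0, 0, 0, 0, 0, -0.008, -1],
    [0, 0, 0, 0, 0, -0.008, -1],
    [0, 0, 0, 0, 0, -0.008, -1],
    [0, 0, 0, 0, 0, -0.008, -1],
    [0, 0, 0, 0, 0, 0, -1]
  ]
}}

```text
clock: 5.57
tcp_pos: [0.5089, -0.1097, 0.1808]
orientation: [2.083, 1.571, 0.494]
contact_force: [1.2, -0.2, -0.1]
grip_width: 0.0116
gripper_force: 49.2
```

{"op": "apply_moves", "data": {
  "moves": [
    [0, 0, 0, 0, 0.005, 0, -1],
    [0, 0, 0, 0, 0.01, 0, -1],
    [0, 0, 0, 0, 0.012, 0, -1],
    [0, 0, 0, 0, 0.012, 0, -1],
    [0, 0, 0, 0, 0.012, 0, -1],
    [0, 0, 0, 0, 0.012, 0, -1],
    [0, 0, 0, 0, 0.012, 0, -1],
    [0, 0, 0, 0, 0.005, 0, -1]
  ]
}}

```text
clock: 6.23
tcp_pos: [0.5732, -0.1282, 0.2259]
orientation: [2.084, 1.572, 0.493]
contact_force: [0.2, 0.3, -0.5]
grip_width: 0.0114
gripper_force: 49.2
```

```bash
python3 -c "
from fit import *
go(cr([-.12,0,.006]),Rtool);logj();print(telemetry.get_obs()['gripper_force'])
for c in('scene','top'):
    im=grab_frame(c);cv2.imwrite(f'pics/{c}3.png',im)
a=cv2.imread('pics/scene3.png')[90:250,120:320];b=cv2.imread('pics/top3.png')[120:280,190:390]
cv2.imwrite('pics/m3.png',cv2.resize(np.hstack([a,b]),(800,320),interpolation=2))"
```

```text
clock 6.23 q [ 0.51  0.19 -0.51  2.21  0.96  0.29 -1.11] tcp [ 0.5732 -0.1282  0.2259] F [ 0.2  0.3 -0.5] w 0.0114
shift [ 0.0003 -0.0795  0.041 ] turn units [-0.011  0.018 -0.006] shift after turn [ 0.0003 -0.0796  0.0409]
in cradle: pos [-0.1609 -0.0003  0.0856] rot err deg [ 0.05 -0.08  0.09]
49.151267409324646
```

View pics/m3.png

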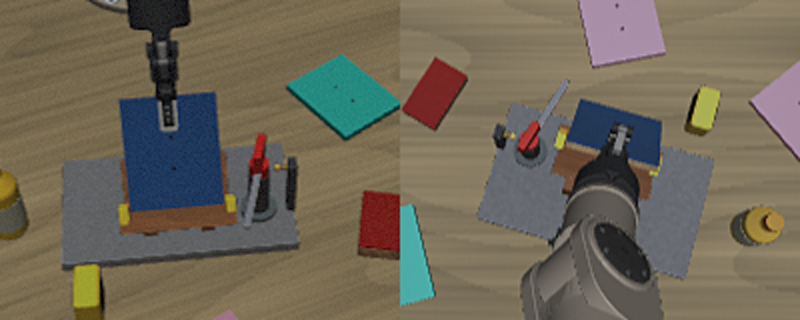

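The panel is held clear of the cradle (scene crop 170,150) and square to it. Start the half turn.

{"op": "apply_moves", "data": {
  "moves": [
    [0, 0, -0.5, 0, 0, 0, -1],
    [0, 0, -1, 0, 0, 0, -1],
    [0, 0, -1, 0, 0, 0, -1],
    [0, 0, -1, 0, 0, 0, -1],
    [0, 0, -1, 0, 0, 0, -1],
    [0, 0, -1, 0, 0, 0, -1],
    [0, 0, -1, 0, 0, 0, -1],
    [0, 0, -1, 0, 0, 0, -1]
  ]
}}

```text
clock: 7.0
tcp_pos: [0.5711, -0.1278, 0.2244]
orientation: [1.285, 2.197, 0.195]
contact_force: [-0.2, 0.1, -1.8]
grip_width: 0.0114
gripper_force: 49.2
```

```bash
python3 -c "
from fit import *
R2=Rtool@np.diag([-1,-1,1]);go(cr([-.12,0,.006]),R2);logj()"
```

```text
clock 7.0 q [ 0.62  0.21 -0.63  2.2   1.01  0.31 -0.36] tcp [ 0.5711 -0.1278  0.2244] F [-0.2  0.1 -1.8] w 0.0114
shift [ 0.055  -0.0536  0.0411] turn units [-1.2000e-02 -4.7000e-02 -2.2449e+01] shift after turn [-0.0004  0.077   0.0409]
in cradle: pos [-0.1609 -0.0004  0.083 ] rot err deg [-74.06  21.17 110.5 ]
```

Turning cleanly, with 22.45 units left.

{"op": "apply_moves", "data": {
  "moves": [
    [0, 0, -1, 0, 0, 0, -1],
    [0, 0, -1, 0, 0, 0, -1],
    [0, 0, -1, 0, 0, 0, -1],
    [0, 0, -1, 0, 0, 0, -1],
    [0, 0, -1, 0, 0, 0, -1],
    [0, 0, -1, 0, 0, 0, -1],
    [0, 0, -1, 0, 0, 0, -1],
    [0, 0, -1, 0, 0, 0, -1]
  ]
}}

```text
clock: 7.67
tcp_pos: [0.5711, -0.1277, 0.2244]
orientation: [0.279, 2.524, -0.136]
contact_force: [-0.2, -0.8, -0.5]
grip_width: 0.0114
gripper_force: 49.2
```

{"op": "apply_moves", "data": {
  "moves": [
    [0, 0, -1, 0, 0, 0, -1],
    [0, 0, -1, 0, 0, 0, -1],
    [0, 0, -1, 0, 0, 0, -1],
    [0, 0, -1, 0, 0, 0, -1],
    [0, 0, -1, 0, 0, 0, -1],
    [0, 0, -1, 0, 0, 0, -1],
    [0, 0, -1, 0, 0, 0, -1],
    [0, 0, -1, 0, 0, 0, -1]
  ]
}}

```text
clock: 8.33
tcp_pos: [0.5711, -0.1277, 0.2244]
orientation: [-0.79, 2.477, -0.454]
contact_force: [-0.0, 0.8, -1.9]
grip_width: 0.0117
gripper_force: 49.2
```

```bash
python3 -c "
from fit import *
R2=Rtool@np.diag([-1,-1,1]);go(cr([-.12,0,.006]),R2);logj()"
```

```text
clock 8.33 q [ 0.83  0.25 -0.87  2.19  1.11  0.37  1.24] tcp [ 0.5711 -0.1277  0.2244] F [-0.   0.8 -1.9] w 0.0117
shift [0.0477 0.0603 0.0411] turn units [ 0.02 -0.03 -6.45] shift after turn [-0.0004  0.077   0.0409]
in cradle: pos [-0.1609 -0.0004  0.083 ] rot err deg [-21.24   5.92  31.8 ]
```

{"op": "apply_moves", "data": {
  "moves": [
    [0, 0, -1, 0, 0, 0, -1],
    [0, 0, -1, 0, 0, 0, -1],
    [0, 0, -1, 0, 0, 0, -1],
    [0, 0, -1, 0, 0, 0, -1],
    [0, 0, -1, 0, 0, 0, -1],
    [0, 0, -1, 0, 0, 0, -1],
    [0, 0, -0.45, 0, 0, 0, -1],
    [0, 0, 0, 0, 0, 0, -1]
  ]
}}

```text
clock: 9.0
tcp_pos: [0.5712, -0.1278, 0.2245]
orientation: [-1.62, 2.155, -0.676]
contact_force: [1.1, 0.6, -2.0]
grip_width: 0.0113
gripper_force: 49.2
```

```bash
python3 -c "
from fit import *
R2=Rtool@np.diag([-1,-1,1]);go(cr([-.16,0,.01]),R2);logj()
for c in('scene','top'):
    im=grab_frame(c);cv2.imwrite(f'pics/{c}4.png',im)
a=cv2.imread('pics/scene4.png')[90:250,120:320];b=cv2.imread('pics/top4.png')[120:280,190:390]
cv2.imwrite('pics/m4.png',cv2.resize(np.hstack([a,b]),(800,320),interpolation=2))"
```

```text
clock 9.0 q [ 0.91  0.28 -0.96  2.19  1.16  0.4   1.89] tcp [ 0.5712 -0.1278  0.2245] F [ 1.1  0.6 -2. ] w 0.0113
shift [-0.0002  0.0731  0.0011] turn units [ 0.028 -0.021 -0.035] shift after turn [-0.0005  0.0731  0.0009]
in cradle: pos [-0.1609 -0.0005  0.0831] rot err deg [-0.06 -0.16  0.24]
```

View pics/m4.png

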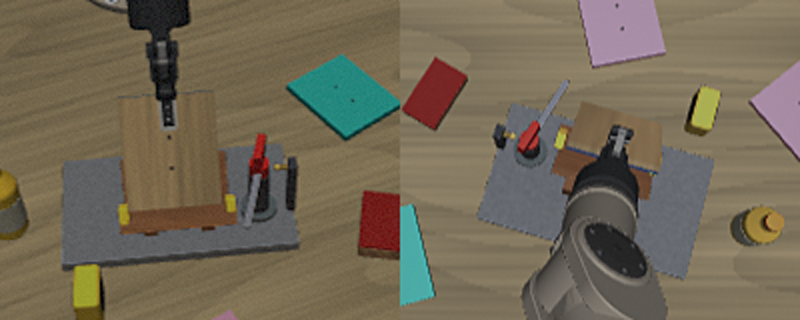

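The bare face is now out and square. Move back in over the board and lower.

{"op": "apply_moves", "data": {
  "moves": [
    [0, 0, 0, 0, 0.006, 0, -1],
    [0, 0, 0, 0, 0.011, 0, -1],
    [0, 0, 0, 0, 0.011, 0, -1],
    [0, 0, 0, 0, 0.011, 0, -1],
    [0, 0, 0, 0, 0.011, 0, -1],
    [0, 0, 0, 0, 0.011, 0, -1],
    [0, 0, 0, 0, 0.008, 0, -1],
    [0, 0, 0, 0, 0.004, 0, -1]
  ]
}}

```text
clock: 9.77
tcp_pos: [0.5129, -0.1105, 0.1826]
orientation: [-1.618, 2.156, -0.675]
contact_force: [0.3, 0.7, -1.8]
grip_width: 0.0115
gripper_force: 49.2
```

```bash
python3 -c "
from fit import *
R2=Rtool@np.diag([-1,-1,1]);go(cr([-.122,-.0003,.009]),R2);logj()"
```

```text
clock 9.77 q [ 0.84  0.24 -0.91  2.35  1.48  0.34  1.49] tcp [ 0.5129 -0.1105  0.1826] F [ 0.3  0.7 -1.8] w 0.0115
shift [0.0004 0.0002 0.0395] turn units [ 0.029 -0.017 -0.053] shift after turn [0.0005 0.0003 0.0395]
in cradle: pos [-0.1615  0.0002  0.0093] rot err deg [-0.14 -0.14  0.32]
```

{"op": "apply_moves", "data": {
  "moves": [
    [0, 0, -0.05, 0, 0, 0.003, -1],
    [0, 0, 0, 0, 0, 0.006, -1],
    [0, 0, 0, 0, 0, 0.006, -1],
    [0, 0, 0, 0, 0, 0.006, -1],
    [0, 0, 0, 0, 0, 0.006, -1],
    [0, 0, 0, 0, 0, 0.005, -1],
    [0, 0, 0, 0, 0, 0.003, -1],
    [0, 0, 0, 0, 0, 0, -1]
  ]
}}

```text
clock: 10.43
tcp_pos: [0.5341, -0.1166, 0.1545]
orientation: [-1.623, 2.152, -0.677]
contact_force: [0.6, -0.2, -1.1]
grip_width: 0.0117
gripper_force: 49.2
```

```bash
python3 -c "
from fit import *
R2=Rtool@np.diag([-1,-1,1]);go(cr([-.122,-.0003,.005]),R2);logj()"
```

```text
clock 10.43 q [ 0.81  0.36 -0.89  2.33  1.68  0.42  1.35] tcp [ 0.5341 -0.1166  0.1545] F [ 0.6 -0.2 -1.1] w 0.0117
shift [0.0005 0.0062 0.0038] turn units [ 0.021 -0.013 -0.006] shift after turn [0.0005 0.0062 0.0038]
in cradle: pos [-0.1258  0.0002  0.0112] rot err deg [ 0.01 -0.13  0.07]
```

{"op": "apply_moves", "data": {
  "moves": [
    [0, 0, 0, 0, 0.001, 0.001, -1],
    [0, 0, 0, 0, 0.0015, 0.001, -1],
    [0, 0, 0, 0, 0.0015, 0.001, -1],
    [0, 0, 0, 0, 0.001, 0.001, -1],
    [0, 0, 0, 0, 0.0005, 0.0005, -1],
    [0, 0, 0, 0, 0, 0, -1],
    [0, 0, 0, 0, 0, 0, -1],
    [0, 0, 0, 0, 0, 0, -1]
  ]
}}

```text
clock: 11.1
tcp_pos: [0.5322, -0.1161, 0.1484]
orientation: [-1.623, 2.152, -0.678]
contact_force: [0.6, -0.4, -1.2]
grip_width: 0.0117
gripper_force: 49.2
```

```bash
python3 -c "
from fit import *
R2=Rtool@np.diag([-1,-1,1]);go(cr([-.122,-.0003,.005]),R2);logj();print('F cradle',Rcw.T@telemetry.get_obs()['contact_force'])"
```

```text
clock 11.1 q [ 0.81  0.37 -0.9   2.34  1.72  0.43  1.3 ] tcp [ 0.5322 -0.1161  0.1484] F [ 0.6 -0.4 -1.2] w 0.0117
shift [ 0.0004  0.0011 -0.0001] turn units [ 0.011 -0.018 -0.001] shift after turn [ 0.0004  0.0011 -0.0001]
in cradle: pos [-1.219e-01  1.000e-04  6.100e-03] rot err deg [ 0.07 -0.09  0.07]
F cradle [ 1.37577961 -0.25138293 -0.15586957]
```

{"op": "apply_moves", "data": {
  "moves": [
    [0, 0, 0, 0, 0.0005, 0.001, -1],
    [0, 0, 0, 0, 0.0005, 0.001, -1],
    [0, 0, 0, 0, 0, 0.001, -1],
    [0, 0, 0, 0, 0, 0, -1],
    [0, 0, 0, 0, 0, 0, -1],
    [0, 0, 0, 0, 0, 0, -1],
    [0, 0, 0, 0, 0, 0, -1],
    [0, 0, 0, 0, 0, 0, -1]
  ]
}}

```text
clock: 11.77
tcp_pos: [0.5321, -0.1162, 0.1473]
orientation: [-1.625, 2.15, -0.686]
contact_force: [-34.6, 5.1, 46.8]
grip_width: 0.0119
gripper_force: 58.0
```

```bash
python3 -c "
from fit import *
R2=Rtool@np.diag([-1,-1,1]);go(cr([-.122,-.0003,.005]),R2);logj();print('F cradle',Rcw.T@telemetry.get_obs()['contact_force'])"
```

```text
clock 11.77 q [ 0.81  0.38 -0.9   2.34  1.74  0.44  1.29] tcp [ 0.5321 -0.1162  0.1473] F [-34.6   5.1  46.8] w 0.0119
shift [ 0.0003  0.0005 -0.0009] turn units [-0.024 -0.05   0.028] shift after turn [ 0.0003  0.0005 -0.0009]
in cradle: pos [-0.1211 -0.      0.0055] rot err deg [0.37 0.04 0.03]
F cradle [-58.2554596   -4.52881093  -1.5437384 ]
```

Firmly on the ledge. Relax by about 1.5 mm, then open.

{"op": "apply_moves", "data": {
  "moves": [
    [0, 0, 0, 0, 0.0005, -0.0012, -1],
    [0, 0, 0, 0, 0.0004, -0.0004, -1],
    [0, 0, 0, 0, 0, 0, -1],
    [0, 0, 0, 0, 0, 0, -0.6],
    [0, 0, 0, 0, 0, 0, -0.4],
    [0, 0, 0, 0, 0, 0, -0.2],
    [0, 0, 0, 0, 0, 0, 0],
    [0, 0, 0, 0, 0, 0, 0]
  ]
}}

```text
clock: 12.43
tcp_pos: [0.5314, -0.1159, 0.1459]
orientation: [-1.623, 2.152, -0.678]
contact_force: [0.4, -0.1, 0.9]
grip_width: 0.0425
gripper_force: 0.0
```

{"op": "apply_moves", "data": {
  "moves": [
    [0, 0, 0, 0, 0, 0, 0.5],
    [0, 0, 0, 0, 0, 0, 0.8],
    [0, 0, 0, 0, 0, 0, 1],
    [0, 0, 0, 0, 0, 0, 1],
    [0, 0, 0, 0, 0, 0, 1],
    [0, 0, 0, 0, 0, 0, 1],
    [0, 0, 0, 0, 0, 0, 1],
    [0, 0, 0, 0, 0, 0, 1]
  ]
}}

```text
clock: 13.1
tcp_pos: [0.5314, -0.1159, 0.1461]
orientation: [-1.623, 2.152, -0.678]
contact_force: [1.1, -0.1, -0.4]
grip_width: 0.0853
gripper_force: 0.0
```

```bash
cat > pan.py <<'E'
from fit import *
import sys
for c in("scene","top"):
    im=grab_frame(c);cv2.imwrite(f"pics/{c}{sys.argv[1]}.png",im)
R2=Rtool@np.diag([-1,-1,1]);go(cr([-.24,0,.006]),R2)
a=cv2.imread(f"pics/scene{sys.argv[1]}.png")[110:230,150:270];b=cv2.imread(f"pics/top{sys.argv[1]}.png")[150:270,230:350]
cv2.imwrite(f"pics/m{sys.argv[1]}.png",cv2.resize(np.hstack([a,b]),(800,400),interpolation=2))
E
python3 pan.py 5
```

```text
clock 13.2 q [ 0.81  0.38 -0.9   2.34  1.74  0.44  1.29] tcp [ 0.5314 -0.1159  0.146 ] F [ 0.5  0.2 -0.1] w 0.0855
shift [ 0.0003 -0.0018 -0.1195] turn units [ 0.012 -0.018 -0.   ] shift after turn [ 1.000e-04 -1.900e-03 -1.195e-01]
in cradle: pos [-1.205e-01  1.000e-04  4.100e-03] rot err deg [ 0.07 -0.09  0.06]
```

View pics/m5.png

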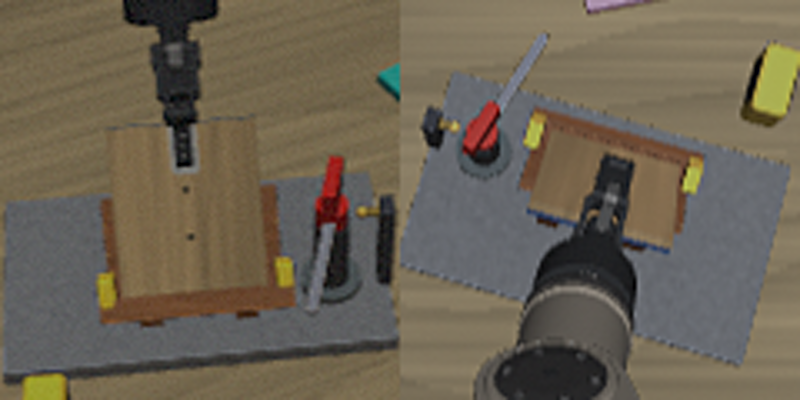

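The bare panel is seated between the blocks and released (scene crop 105–270, 120–300). Retract up the slope and refine the wing pose from the red pixels.

{"op": "apply_moves", "data": {
  "moves": [
    [0, 0, 0, 0, -0.0005, -0.008, 1],
    [0, 0, 0, 0, -0.0005, -0.014, 1],
    [0, 0, 0, 0, 0, -0.016, 1],
    [0, 0, 0, 0, 0, -0.016, 1],
    [0, 0, 0, 0, 0, -0.016, 1],
    [0, 0, 0, 0, 0, -0.016, 1],
    [0, 0, 0, 0, 0, -0.012, 1],
    [0, 0, 0, 0, 0, 0, 1]
  ]
}}

```text
clock: 13.87
tcp_pos: [0.4781, -0.1004, 0.2286]
orientation: [-1.623, 2.151, -0.682]
contact_force: [0.5, -0.3, -0.2]
grip_width: 0.0859
gripper_force: 0.0
```

Run:
```python
from fit import *
from scipy.optimize import minimize
logj()
U=8;M={};ims={}
for c in("scene","top"):
    im=grab_frame(c);ims[c]=im;cv2.imwrite(f"pics/{c}6.png",im)
    ce=proj(c,Rr@[.028,.115,.136]+orr)[0].astype(int)
    hsv=cv2.cvtColor(im,cv2.COLOR_BGR2HSV)
    m=((hsv[...,0]<8)|(hsv[...,0]>172))&(hsv[...,1]>150)&(hsv[...,2]>60)
    w=(slice(ce[1]-20,ce[1]+20),slice(ce[0]-20,ce[0]+20))
    M[c]=(cv2.resize(m[w].astype(np.float32),None,fx=U,fy=U,interpolation=cv2.INTER_LINEAR)>.5,ce-20);print(c,m[w].sum())
t=np.linspace(0,2*np.pi,24)
def cost(p):
    dx,dy,th,hh,dz=p;J=0
    k=np.array([.028+dx/1e3,.115+dy/1e3,.136+dz/1e3])
    box=np.array([[a*.022,b*.006,s*.017] for a in(1,-1) for b in(1,-1) for s in(1,-1)])@R.from_euler("z",-th).as_matrix().T+k
    hub=np.vstack([np.c_[.014*np.cos(t),.014*np.sin(t),0*t+z] for z in(-.017,-.017-hh/1e3)])+k
    for c in M:
        m=np.zeros(M[c][0].shape,np.uint8)
        for P in(box,hub):
            q=(proj(c,P@Rr.T+orr)-M[c][1]+.5)*U
            cv2.fillConvexPoly(m,cv2.convexHull(q.astype(np.int32)),1)
        J+=(m.astype(bool)^M[c][0]).sum()/U**2
    return J
b=min((minimize(cost,[0,0,th,h,0],method="Nelder-Mead",options=dict(initial_simplex=np.array([0,0,th,h,0])+np.vstack([np.zeros(5),np.diag([3,3,.1,4,2])]))) for th in(.15,.3,.45) for h in(8,14)),key=lambda r:r.fun)
print(np.round(b.x,2),b.fun)
kg=Rr@[.028+b.x[0]/1e3,.115+b.x[1]/1e3,.136]+orr;print("kg",kg)
w=PR[2]-b.x[2]
Rt=np.array([[-np.cos(w),-np.sin(w),0],[-np.sin(w),np.cos(w),0],[0,0,-1]]).T
print(np.linalg.det(Rt));np.savez("kg.npz",kg=kg,Rt=Rt)
go(kg+[0,0,.12],Rt)
```

```text
scene 133
top 98
[-0.34 -0.46  0.23  9.64  1.39] 50.734375
kg [ 0.60447594 -0.01772333  0.136     ]
1.0
clock 13.97 q [ 0.98  0.04 -0.99  2.37  0.93  0.25  2.  ] tcp [ 0.4783 -0.1012  0.2273] F [-0.3  0.3 -0.2] w 0.0857
shift [-0.115  -0.0971  0.0325] turn units [-4.186  5.195 16.542] shift after turn [-0.0702  0.134  -0.0287]
in cradle: pos [-0.2186 -0.0003  0.0056] rot err deg [ 37.03  15.2  -99.25]
```

{"op": "apply_moves", "data": {
  "moves": [
    [0, 0, 0, -0.008, -0.007, 0.002, 0.5],
    [0, 0, 0, -0.018, -0.015, 0.005, 0.2],
    [0, 0, 0, -0.018, -0.015, 0.005, 0.2],
    [0, 0, 0, -0.018, -0.015, 0.005, 0.2],
    [0, 0, 0, -0.018, -0.015, 0.005, 0.2],
    [0, 0, 0, -0.018, -0.015, 0.005, 0.2],
    [0, 0, 0, -0.013, -0.011, 0.004, 0.2],
    [0, 0, 0, -0.004, -0.004, 0.002, 0.2]
  ]
}}

```text
clock: 14.63
tcp_pos: [0.6073, -0.0149, 0.255]
orientation: [-1.623, 2.148, -0.676]
contact_force: [-0.5, 0.1, 0.0]
grip_width: 0.0513
gripper_force: 0.0
```

{"op": "apply_moves", "data": {
  "moves": [
    [-0.21, 0.26, 0.827, 0, 0, 0, 0.2],
    [-0.21, 0.26, 0.827, 0, 0, 0, 0.2],
    [-0.21, 0.26, 0.827, 0, 0, 0, 0.2],
    [-0.21, 0.26, 0.827, 0, 0, 0, 0.2],
    [-0.21, 0.26, 0.827, 0, 0, 0, 0.2],
    [-0.21, 0.26, 0.827, 0, 0, 0, 0.2],
    [-0.21, 0.26, 0.827, 0, 0, 0, 0.2],
    [-0.21, 0.26, 0.827, 0, 0, 0, 0.2]
  ]
}}

```text
clock: 15.3
tcp_pos: [0.6044, -0.0181, 0.254]
orientation: [-0.774, 2.762, -0.464]
contact_force: [-0.5, 0.2, 0.3]
grip_width: 0.0514
gripper_force: 0.0
```

```bash
python3 -c "
from fit import *
d=np.load('kg.npz');logj();go(d['kg']+[0,0,.12],d['Rt'])"
```

```text
clock 15.3 q [ 0.55  0.38 -0.95  1.91  0.82  0.94  1.3 ] tcp [ 0.6044 -0.0181  0.254 ] F [-0.5  0.2  0.3] w 0.0514
shift [-0.0005 -0.0005 -0.0019] turn units [-2.504  3.086  9.887] shift after turn [ 0.0001  0.0003 -0.002 ]
in cradle: pos [-0.184   0.1142  0.1016] rot err deg [ 22.09   8.98 -59.32]
```

12 rows left of the turn.

{"op": "apply_moves", "data": {
  "moves": [
    [-0.21, 0.258, 0.825, 0, 0, 0, 0.2],
    [-0.21, 0.258, 0.825, 0, 0, 0, 0.2],
    [-0.21, 0.258, 0.825, 0, 0, 0, 0.2],
    [-0.21, 0.258, 0.825, 0, 0, 0, 0.2],
    [-0.21, 0.258, 0.825, 0, 0, 0, 0.2],
    [-0.21, 0.258, 0.825, 0, 0, 0, 0.2],
    [-0.21, 0.258, 0.825, 0, 0, 0, 0.2],
    [-0.21, 0.258, 0.825, 0, 0, 0, 0.2]
  ]
}}

```text
clock: 15.97
tcp_pos: [0.6044, -0.0184, 0.2537]
orientation: [0.243, 3.046, -0.17]
contact_force: [-0.3, -0.3, -0.7]
grip_width: 0.0513
gripper_force: 0.0
```

{"op": "apply_moves", "data": {
  "moves": [
    [-0.21, 0.255, 0.82, 0, 0, 0, 0.2],
    [-0.21, 0.255, 0.82, 0, 0, 0, 0.2],
    [-0.21, 0.255, 0.82, 0, 0, 0, 0.2],
    [-0.21, 0.255, 0.82, 0, 0, 0, 0.2],
    [0, 0, 0, 0, 0, 0, 0.2],
    [0, 0, 0, 0, 0, 0, 0.2],
    [0, 0, 0, 0, 0, 0, 0.2],
    [0, 0, 0, 0, 0, 0, 0.2]
  ]
}}

```text
clock: 16.63
tcp_pos: [0.6042, -0.0168, 0.2549]
orientation: [0.769, 3.045, 0.001]
contact_force: [-0.4, 0.3, 0.3]
grip_width: 0.0512
gripper_force: 0.0
```

```bash
python3 -c "
from fit import *
d=np.load('kg.npz');logj();go(d['kg']+[0,0,.008],d['Rt'])"
```

```text
clock 16.63 q [ 0.54  0.48 -0.83  1.68  0.38  1.15  0.68] tcp [ 0.6042 -0.0168  0.2549] F [-0.4  0.3  0.3] w 0.0512
shift [-0.0006 -0.0008  0.1109] turn units [0.008 0.006 0.083] shift after turn [-0.0007 -0.0007  0.1109]
in cradle: pos [-0.185   0.1154  0.1016] rot err deg [-0.03  0.06 -0.5 ]
```

{"op": "apply_moves", "data": {
  "moves": [
    [0, 0, 0.08, -0.0006, -0.0008, 0.008, 0.2],
    [0, 0, 0, 0, 0, 0.017, 0.2],
    [0, 0, 0, 0, 0, 0.018, 0.2],
    [0, 0, 0, 0, 0, 0.018, 0.2],
    [0, 0, 0, 0, 0, 0.018, 0.2],
    [0, 0, 0, 0, 0, 0.016, 0.2],
    [0, 0, 0, 0, 0, 0.012, 0.2],
    [0, 0, 0, 0, 0, 0.004, 0.2]
  ]
}}

```text
clock: 17.3
tcp_pos: [0.6035, -0.0179, 0.1419]
orientation: [-0.783, -3.04, -0.002]
contact_force: [-0.3, -0.4, -0.5]
grip_width: 0.0514
gripper_force: 0.0
```

```bash
python3 -c "
from fit import *
d=np.load('kg.npz');logj();go(d['kg']+[0,0,.008],d['Rt'])
for c in('scene','top'): cv2.imwrite(f'pics/{c}7.png',grab_frame(c))
a=cv2.imread('pics/scene7.png')[110:230,170:290];b=cv2.imread('pics/top7.png')[130:250,220:340]
cv2.imwrite('pics/m7.png',cv2.resize(np.hstack([a,b]),(800,400),interpolation=2))"
```

```text
clock 17.3 q [ 0.48  0.6  -0.76  1.79  0.49  0.96  0.58] tcp [ 0.6035 -0.0179  0.1419] F [-0.3 -0.4 -0.5] w 0.0514
shift [-0.0008  0.0006 -0.0021] turn units [ 0.004 -0.023 -0.012] shift after turn [-0.0008  0.0006 -0.0021]
in cradle: pos [-0.0927  0.1141  0.0365] rot err deg [-0.09 -0.11  0.07]
```

View pics/m7.png

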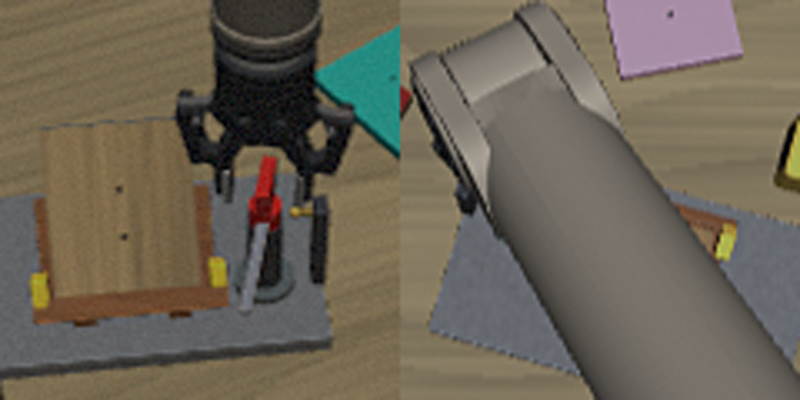

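The wing lies between the fingers (scene crop 265,180) and the panel is undisturbed. Raise 2 mm, close, then turn clockwise.

{"op": "apply_moves", "data": {
  "moves": [
    [0, 0, 0, -0.0008, 0.0006, -0.002, 0.2],
    [0, 0, 0, 0, 0, 0, -1],
    [0, 0, 0, 0, 0, 0, -1],
    [0, 0, 0, 0, 0, 0, -1],
    [0, 0, 0, 0, 0, 0, -1],
    [0, 0, 0, 0, 0, 0, -1],
    [0, 0, 0, 0, 0, 0, -1],
    [0, 0, 0, 0, 0, 0, -1]
  ],
  "grip_force": 60
}}

```text
clock: 18.07
tcp_pos: [0.6062, -0.0179, 0.1471]
orientation: [0.785, 3.04, 0.003]
contact_force: [-1.4, -1.0, 6.1]
grip_width: 0.0109
gripper_force: 58.6
```

{"op": "apply_moves", "data": {
  "moves": [
    [0, 0, 0.4, 0, 0, 0, -1],
    [0, 0, 0.8, 0, 0, 0, -1],
    [0, 0, 0.8, 0, 0, 0, -1],
    [0, 0, 0.8, 0, 0, 0, -1],
    [0, 0, 0.8, 0, 0, 0, -1],
    [0, 0, 0.8, 0, 0, 0, -1],
    [0, 0, 0.8, 0, 0, 0, -1],
    [0, 0, 0.8, 0, 0, 0, -1]
  ]
}}

```text
clock: 18.73
tcp_pos: [0.6054, -0.0187, 0.1471]
orientation: [1.693, 2.646, 0.0]
contact_force: [-4.7, -2.5, 9.0]
grip_width: 0.0107
gripper_force: 59.2
```

```bash
python3 -c "
from fit import *
d=np.load('kg.npz');logj();w=PR[2]-1.4
Rt=np.array([[-np.cos(w),-np.sin(w),0],[-np.sin(w),np.cos(w),0],[0,0,-1]]).T
go(d['kg']+[0,0,.008],Rt);print(telemetry.get_obs()['moment'])"
```

```text
clock 18.73 q [ 0.39  0.55 -0.62  1.79  0.39  0.93  0.03] tcp [ 0.6054 -0.0187  0.1471] F [-4.7 -2.5  9. ] w 0.0107
shift [ 0.0012 -0.0004  0.0031] turn units [4.000e-03 2.000e-03 5.149e+00] shift after turn [ 0.0009 -0.001   0.0031]
in cradle: pos [-0.0958  0.1139  0.0412] rot err deg [ 1.00e-02  2.00e-02 -3.09e+01]
[-0.62627222  1.06217423  0.02162826]
```

{"op": "apply_moves", "data": {
  "moves": [
    [0, 0, 0.8, 0, 0, 0, -1],
    [0, 0, 0.8, 0, 0, 0, -1],
    [0, 0, 0.8, 0, 0, 0, -1],
    [0, 0, 0.8, 0, 0, 0, -1],
    [0, 0, 0.8, 0, 0, 0, -1],
    [0, 0, 0.8, 0, 0, 0, -1],
    [0, 0, 0.3, 0, 0, 0, -1],
    [0, 0, 0, 0, 0, 0, -1]
  ]
}}

```text
clock: 19.4
tcp_pos: [0.6044, -0.0189, 0.1471]
orientation: [-2.329, -2.108, 0.003]
contact_force: [-7.9, -3.9, 14.2]
grip_width: 0.0106
gripper_force: 59.9
```

```bash
python3 -c "
from fit import *
d=np.load('kg.npz');logj();w=PR[2]-1.4
Rt=np.array([[-np.cos(w),-np.sin(w),0],[-np.sin(w),np.cos(w),0],[0,0,-1]]).T
go(d['kg']+[0,0,.008],Rt);print(telemetry.get_obs()['moment'])"
```

```text
clock 19.4 q [ 0.3   0.52 -0.49  1.79  0.31  0.9  -0.43] tcp [ 0.6044 -0.0189  0.1471] F [-7.9 -3.9 14.2] w 0.0106
shift [ 0.0012 -0.      0.0031] turn units [-0.014  0.009  0.069] shift after turn [ 0.0012 -0.      0.0031]
in cradle: pos [-0.0963  0.1134  0.0404] rot err deg [ 0.05 -0.09 -0.41]
[-0.90540241  1.61319053  0.01827872]
```

{"op": "apply_moves", "data": {
  "moves": [
    [0, 0, 0, 0, 0, 0, -0.6],
    [0, 0, 0, 0, 0, 0, -0.3],
    [0, 0, 0, 0, 0, 0, 0],
    [0, 0, 0, 0, 0, 0, 0.2],
    [0, 0, 0, 0, 0, 0, 0.2],
    [0, 0, 0, 0, 0, 0, 0.2],
    [0, 0, 0, 0, 0, 0, 0.2],
    [0, 0, 0, 0, 0, 0, 0.2]
  ]
}}

```text
clock: 20.07
tcp_pos: [0.6058, -0.0176, 0.1462]
orientation: [-2.326, -2.111, -0.003]
contact_force: [0.2, -0.8, 0.1]
grip_width: 0.0513
gripper_force: 0.0
```

{"op": "apply_moves", "data": {
  "moves": [
    [0, 0, 0, 0, 0, -0.008, 0.2],
    [0, 0, 0, 0, 0, -0.016, 0.2],
    [0, 0, 0, 0, 0, -0.02, 0.2],
    [0, 0, 0, 0, 0, -0.02, 0.2],
    [0, 0, 0, 0, 0, -0.02, 0.2],
    [0, 0, 0, 0, 0, -0.02, 0.2],
    [0, 0, 0, 0, 0, -0.016, 0.2],
    [0, 0, 0, 0, 0, 0, 0.2]
  ]
}}

```text
clock: 20.73
tcp_pos: [0.6076, -0.0175, 0.2707]
orientation: [2.323, 2.109, 0.011]
contact_force: [-0.4, 0.4, 0.7]
grip_width: 0.0514
gripper_force: 0.0
```

```bash
python3 -c "
from fit import *
go(cr([-.12,0,.006]),Rtool)
for c in('scene','top'): cv2.imwrite(f'pics/{c}8.png',grab_frame(c))
tip=np.array([.028,.115,.109])+.105*np.array([np.cos(1.4),-np.sin(1.4),0]);print([proj(c,Rr@tip+orr) for c in K])
a=cv2.imread('pics/scene8.png')[110:230,170:290];b=cv2.imread('pics/top8.png')[130:250,220:340]
cv2.imwrite('pics/m8.png',cv2.resize(np.hstack([a,b]),(800,400),interpolation=2))"
```

```text
clock 20.73 q [ 0.34  0.4  -0.54  1.68  0.22  1.12 -0.36] tcp [ 0.6076 -0.0175  0.2707] F [-0.4  0.4  0.7] w 0.0514
shift [-0.1061 -0.0655  0.1232] turn units [-5.746 -0.557  1.661] shift after turn [-0.1156 -0.1075  0.0761]
in cradle: pos [-0.1961  0.1156  0.1135] rot err deg [ -6.58 -33.97 -10.08]
[array([[211.65692097, 182.33082129]]), array([[290.10135687, 193.90771256]])]
```

View pics/m8.png

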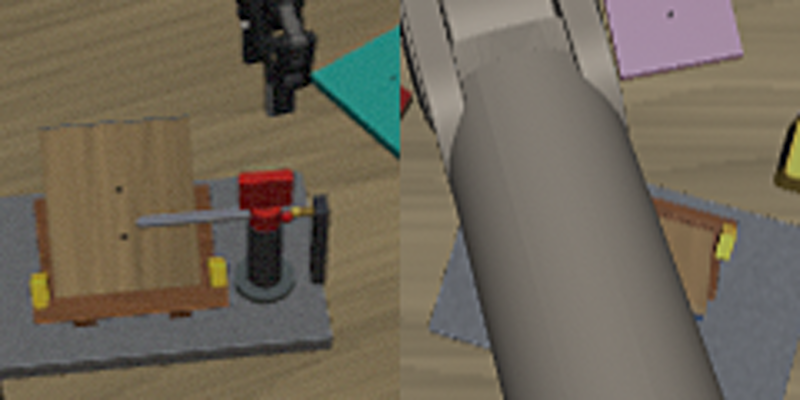

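Scene: the bar lies across the bare panel with its tip at crop (137,222), i.e. pixel (211,177). Check that this matches the bar pointing straight along -y, then hand in.

```bash
python3 -c "
from fit import *
for a in(70,80,90):
    t=np.radians(a);print(a,proj('scene',Rr@(np.array([.028,.115,.109])+.105*np.array([np.cos(t),-np.sin(t),0]))+orr))
p=proj('scene',Rr@np.array([.028,.01,.109])+orr)[0]
if abs(p-[211.1,176.6]).max()<2.5: print(order.hand_in())
"
```

```text
70 [[213.94971514 187.38581956]]
80 [[211.69232633 182.43920056]]
90 [[210.62376647 177.32021093]]
the job is handed in; nothing more can be done
None
```

The job is handed in: the drawer front is seated bare side out, and the knob was released with its bar across the panel, its tip within 1 px of the end-stop position in the scene view; no verdict came back.

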